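Find and replace the dead ejection rubber in a strap-end cutting die

TASK

One of the three ejection rubbers in the strap cutting die has gone dead: squeeze them down one at a time with the fingers until level with the knife edges (about 4 mm, never more than 7) and feel for the one that barely pushes back. Pull that one out and leave it in the scrap tray, then seat the fresh rubber fully home and upright in the pocket it came from. Leave the sound rubbers seated, do not knock the knives, and do not disturb the tools lying around.

Things in the scene. Friction and masses are not known exactly. Their poses are not given: they have to be found in the camera images.
- die: strap-end cutting die, held fast to the bench: plywood board 100 (x) x 290 (y) x 18 mm, with steel knife rules 2 mm thick standing 14 mm proud of it (edges 32 mm above the bench). Two straight rules run along y, inner faces at x = -22.5 and +22.5 mm, with the three pockets between them on the centre line. Origin: centre of its underside, on the bench; z up; yaw up to 0.3 rad
- die_point (a point): the pointed end of the knife outline, at y = +130 mm on the die, at edge height. The straight rules end 40 mm short of it; a punch tube 7 mm wide, as high as the rules, stands on the centre line 18 mm short of it. A cross rule closes the other end at y = -108 mm
- pocket_1 (a point): centre of the floor of the pocket at y = -66 mm on the die; it is 34 (x) x 26 (y) mm, 10 mm deep from the board's top, with a 1.5 mm chamfer at its mouth (1 mm clearance all round a rubber); its floor is 8 mm above the bench. x, y, z as the die's
- pocket_2 (a point): centre of the floor of the pocket at y = 0 mm on the die; it is 34 (x) x 26 (y) mm, 10 mm deep from the board's top, with a 1.5 mm chamfer at its mouth (1 mm clearance all round a rubber); its floor is 8 mm above the bench. x, y, z as the die's
- pocket_3 (a point): centre of the floor of the pocket at y = 66 mm on the die; it is 34 (x) x 26 (y) mm, 10 mm deep from the board's top, with a 1.5 mm chamfer at its mouth (1 mm clearance all round a rubber); its floor is 8 mm above the bench. x, y, z as the die's
- rubber_a: one of three look-alike ejection rubbers standing in the die's pockets (which is where changes): black springy block 32 x 24 x 28 mm tall, 24 g. Its 24 mm width lies along the die's y: grip across that, fingers inside the channel. Only its top 18 mm stand out of the board. It is loose in its pocket. Origin: centre of its underside; z up, x and y as the die's
- rubber_a_top (a point): centre of the top face of rubber_a: 28 mm above its underside when free, so 4 mm above the knife edges (36 mm above the bench). Pressed, it sinks up to 9 mm under a steady spring and comes back at once: a sound rubber pushes back 2.5 N per mm (10 N at 4 mm), the dead one 0.8 N per mm (about 3 N at 4 mm). Never squeeze one more than 7 mm
- rubber_b: one of three look-alike ejection rubbers standing in the die's pockets (which is where changes): black springy block 32 x 24 x 28 mm tall, 24 g. Its 24 mm width lies along the die's y: grip across that, fingers inside the channel. Only its top 18 mm stand out of the board. It is loose in its pocket. Origin: centre of its underside; z up, x and y as the die's
- rubber_b_top (a point): centre of the top face of rubber_b: 28 mm above its underside when free, so 4 mm above the knife edges (36 mm above the bench). Pressed, it sinks up to 9 mm under a steady spring and comes back at once: a sound rubber pushes back 2.5 N per mm (10 N at 4 mm), the dead one 0.8 N per mm (about 3 N at 4 mm). Never squeeze one more than 7 mm
- rubber_c: one of three look-alike ejection rubbers standing in the die's pockets (which is where changes): black springy block 32 x 24 x 28 mm tall, 24 g. Its 24 mm width lies along the die's y: grip across that, fingers inside the channel. Only its top 18 mm stand out of the board. It is loose in its pocket. Origin: centre of its underside; z up, x and y as the die's
- rubber_c_top (a point): centre of the top face of rubber_c: 28 mm above its underside when free, so 4 mm above the knife edges (36 mm above the bench). Pressed, it sinks up to 9 mm under a steady spring and comes back at once: a sound rubber pushes back 2.5 N per mm (10 N at 4 mm), the dead one 0.8 N per mm (about 3 N at 4 mm). Never squeeze one more than 7 mm
- fresh: the fresh ejection rubber, standing loose on the bench to one side of the die, at any yaw up to 0.5 rad: same size and stiffness as a sound one (32 (x) x 24 (y) x 28 mm, about 24 g, 2.5 N per mm, at most 7 mm). Origin: centre of its underside; z up
- fresh_top (a point): centre of the top face of the fresh rubber, 28 mm above its underside when not squeezed; with the rubber home in a pocket it is 36 mm above the bench
- scrap: open bare-metal scrap tray, fixed on the bench on the other side of the die from the fresh rubber: 130 (x) x 110 (y) x 45 mm high, walls and floor 3 to 5 mm. Origin: centre of its underside
- hammer: bystander: hammer lying on the bench beyond the die, steel head 85 x 26 x 26 mm, wooden handle 210 mm along its x. Origin under the head
- punch: bystander: steel punch, 131 mm long along its x, 9 mm square, lying on the bench between the robot and the die. Origin under its middle
- paint_jar: bystander: white jar of edge paint with a black lid, 48 mm wide, 60 mm high. Origin: centre of its underside
- burnisher: bystander: turned wooden edge burnisher standing up, 34 mm wide, 92 mm high. Origin: centre of its underside
Not all that is in view belongs to the job. Leave any pink, red or turquoise look-alike of the fresh alone.

How it is judged:
By the outcome, as a careful person would: the job done as asked, in the order asked, and still so for the second after the job is handed in, with the robot touching nothing.
It also fails if it takes over 72 s, if anything falls off the work surface, if the arm or the gripper's body presses on something with over 40 N, if the wrist force passes 120 N, or if a joint passes its speed limit or range.

ROBOT

A 7-joint arm with a two-finger parallel gripper is mounted at the origin on the work surface. World frame = base frame: x ahead of the robot, y to its left, z up, the work surface at z = 0. Lengths are in m, angles in rad, forces in N, time in s.
With the tool pointing down it reaches from about 0.35 to 0.9 m from the base axis. Payload 8.1 kg.
Tool frame: the origin (TCP) lies midway between the tips of the shut fingers; the grasp point (between the pads) lies 19 mm behind it; z points along the fingers, y is the line along which they close (so a half turn about z gives the same grasp; the last joint's range is limited). The gripper opens to 92 mm and grips with 3 to 60 N. Pads are 19 mm wide; open, the fingers measure 130 mm over their backs; the gripper's body (75 mm by 190 mm) begins 47 mm behind the grasp point.
Start: joints at [-1.324, 0.434, 0.025, 1.573, -0.012, 1.134, -0.075], TCP at [0.214, 0.587, 0.227] pointing down, gripper open.
Joint ranges: [-2.62, 2.62], [-0.44, 2.09], [-1.27, 1.32], [0.08, 2.57], [-1.32, 4.46], [0.12, 2], [-2.74, 2.74]. Speed limits (rad/s): [2.22, 2.22, 3.01, 3.01, 3.14, 3.14, 3.14].

INTERFACE

Orientations are given as a unit quaternion [w, x, y, z].
In Python, from cell import r gives the robot as it stands. The module is installed in compiled form; this text tells all that it offers.
- The arm moves only by the shell command python3 -m pendant 'ROWS' [OPENING] [FORCE]. ROWS is JSON, a list of rows, each an object with "translation": the shift along the tool's x, y, z in mm, a list of three; "rot": the turn, a rotation vector about the tool's x, y, z in degrees, a list of three. In form: [{"translation": [x, y, z], "rot": [ax, ay, az]}, ...]. A call has 1 to 10 rows; each row is the pose to reach, as a shift and turn from the pose commanded when the call began, along the tool's axes at that moment; what a row does not reach only later rows make up. A row lasts 1/12 s, in which the tool goes at most 41.7 mm and 7.16 degrees, less where a joint would pass 70% of its speed; a pose out of reach is approached as far as the arm can. A call with a gripper value outside its range is refused whole. OPENING is the finger opening in mm, from 0 to 91.8, set as the call begins (- or left out, the last holds). The fingers move at their own pace and stop on an object; FORCE is the grip in N (left out, the last holds). Time passes only in rows, so rows that repeat a pose let the fingers close. It gives the time, the measured TCP pose, the force, the opening and the grip force at its end, in the units of the state.
- r.observe(): the state, without advancing time (a new reading comes with each control period).
- r.camera(name): name is "side" or "top" or "wrist"; returns a dict with "img" (384x512x3 uint8, red, green, blue), "camera_matrix" (3x3 intrinsics, pixels), "distortion" ([k1, k2, p1, p2, k3] as OpenCV has them; the pictures are not rectified), "xyz" and "attitude" of the camera in the world. Camera axes: x right, y up, looking along -z (the intrinsics and any distortion apply to the point x, -y, -z); pixel columns grow to the right and rows downward; lengths in m; the calibration is good to about 2 mm. A picture is of the moment at which its call begins. There is no depth.
- r.job_done(): hands the job in; it is judged then, once.
The state is a dict: "t": time; "q": joint angles; "qd": joint speeds; "joint_torque": joint torques, N m; "tcp_pos": TCP position; "eef_rot": TCP orientation; "ft_force": force on the tool from outside, world axes, zero at the start; "ft_torque": the same for the moment, N m; "opening": finger opening in m; "grasp_force": force on a finger pad.
Only numpy, scipy, OpenCV 4.12 (cv2) and the standard library are available. Lean on these libraries where they do the work, as an engineer would, in place of code of your own. Each camera call takes 0.05 s, during which the arm holds its last target. There are 200 camera calls.

## Working session

There is one attempt and no reset: what is moved stays moved. The work goes in short steps, Python scripts to look and compute and a shell command to move; the robot and the scene stay as the last step left them, time stands still between calls to the robot, and variables do not carry over. Pictures are saved under pics/ and viewed, at most 10 in all, crops included, and the job is handed in when it is done.

```bash
mkdir -p pics
python3 - <<'E'
from cell import r
import cv2,json,numpy as np
s=r.observe();print({k:np.round(v,3).tolist() for k,v in s.items()})
for n in("top","side"):
    c=r.camera(n);cv2.imwrite(f"pics/{n}0.png",c["img"][:,:,::-1])
    print(n,np.round(c["camera_matrix"],1).tolist(),c["distortion"],c["xyz"],c["attitude"])
E
```

```text
{'t': 0.0, 'q': [-1.324, 0.435, 0.025, 1.574, -0.012, 1.134, -0.075], 'qd': [0.0, -0.001, -0.001, 0.001, -0.001, 0.001, -0.0], 'joint_torque': [-0.0, -66.785, 0.985, -31.446, -0.06, 0.043, 0.0], 'tcp_pos': [0.214, 0.587, 0.226], 'eef_rot': [-0.0, 0.174, 0.985, -0.001], 'ft_force': [0.377, 0.543, -0.104], 'ft_torque': [-0.012, 0.026, 0.005], 'grasp_force': 0.0, 'opening': 0.092}
top [[451.0, 0.0, 253.0], [0.0, 451.0, 189.1], [0.0, 0.0, 1.0]] [0.02331912 0.         0.         0.         0.        ] [ 0.39279453 -0.0197727   1.098098  ] [-0.70199246 -0.05288124  0.05914724  0.70775121]
side [[424.9, 0.0, 249.3], [0.0, 424.9, 189.8], [0.0, 0.0, 1.0]] [-0.05569768  0.          0.          0.          0.        ] [ 0.18436669 -0.89334783  0.59003225] [ 0.84476934  0.49208863 -0.10573207 -0.18175335]
```

View pics/top0.png

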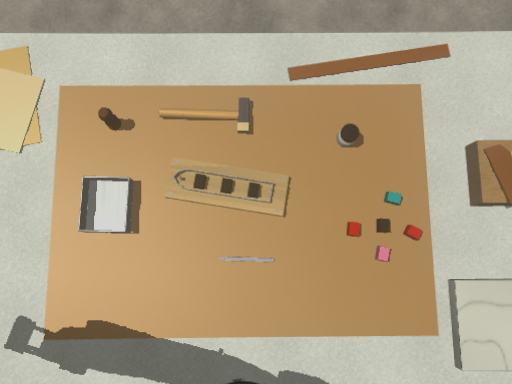

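View pics/side0.png

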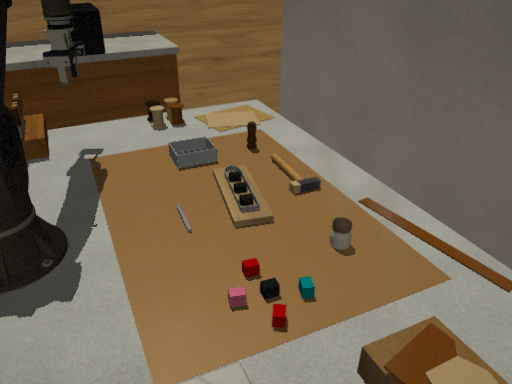

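The top view shows the die at (228,187). Its pointed end is at (180,178), and the rubbers are at (200,181), (227,186) and (254,190). The tray is at (106,205).

Candidates for the fresh rubber are black (383,226), red (354,229), red (414,232), teal (394,198) and pink (384,254). I choose the black one, as described. The side view agrees, with black at (270,288).

```bash
cat > h.py <<'E'
from cell import r
import cv2,numpy as np
from scipy.spatial.transform import Rotation as R
def rot(q): return R.from_quat(np.roll(np.asarray(q,float),-1))
def cast(c,uv,z):
    p=cv2.undistortPoints(np.asarray(uv,float).reshape(-1,1,2),c["camera_matrix"],c["distortion"]).reshape(-1,2)
    d=rot(c["attitude"]).apply(np.c_[p[:,0],-p[:,1],-np.ones(len(p))])
    o=np.asarray(c["xyz"]);return o+d*((z-o[2])/d[:,2])[:,None]
def proj(c,P):
    p=rot(c["attitude"]).inv().apply(np.atleast_2d(P)-c["xyz"])*[1,-1,-1]
    return cv2.projectPoints(p,np.zeros(3),np.zeros(3),c["camera_matrix"],c["distortion"])[0].reshape(-1,2)
def blobs(c,m,z,amin):
    out=[]
    for k in cv2.findContours(m.astype(np.uint8),cv2.RETR_EXTERNAL,cv2.CHAIN_APPROX_NONE)[0]:
        if cv2.contourArea(k)<amin: continue
        w=cast(c,k.reshape(-1,2),z)[:,:2]
        b=cv2.minAreaRect((w*1000).astype(np.float32))
        out.append((k.reshape(-1,2).mean(0).round(1).tolist(),np.round(b[0],1).tolist(),np.round(b[1],1).tolist(),round(b[2],1)))
    return out
def tgt(xyz,yaw_y):
    """shift in tool mm and turn deg to bring TCP to xyz with tool y along world heading yaw_y (deg, mod 180), pointing down"""
    s=r.observe();T=rot(s["eef_rot"]);a=np.radians(yaw_y)
    best=None
    for k in(1,-1):
        y=k*np.array([np.cos(a),np.sin(a),0]);z=np.array([0,0,-1.]);M=R.from_matrix(np.c_[np.cross(y,z),y,z])
        v=(T.inv()*M).as_rotvec(degrees=True)
        if best is None or np.linalg.norm(v)<np.linalg.norm(best): best=v
    print("move",(T.inv().apply(np.asarray(xyz)-s["tcp_pos"])*1000).round(1),"rot",best.round(2),"q",np.round(s["q"],2))
E
python3 - <<'E'
from h import *
c=r.camera("top");im=c["img"];mx=im.max(2)
m=mx<75
for y0,y1,x0,x1,z,n in((165,205,185,270,.036,"rub"),(210,240,372,395,.028,"fresh"),(170,240,70,140,.045,"tray")):
    mm=np.zeros_like(m);mm[y0:y1,x0:x1]=m[y0:y1,x0:x1]
    for b in blobs(c,mm,z,15):print(n,b)
print("point",cast(c,[[175,178]],.032))
print("tray corners",cast(c,[[84,177],[130,178],[130,232],[80,233]],.045))
im2=cv2.cvtColor(im,cv2.COLOR_RGB2BGR)
a=cv2.resize(im2[160:215,160:300],None,fx=5,fy=5);b=cv2.resize(im2[185:270,340:430],None,fx=3,fy=3,)
o=np.zeros((600,700,3),np.uint8);o[:275]=a;o[300:555,:270]=b;
cv2.imwrite("pics/crop.png",o)
E
```

```text
rub ([253.2, 189.7], [560.4, -31.2], [19.2, 30.8], 78.2)
rub ([228.1, 185.8], [571.2, 31.7], [19.7, 30.8], 78.1)
fresh ([382.2, 225.3], [475.1, -336.7], [26.1, 29.4], 86.9)
point [[0.59153768 0.15676756 0.032     ]]
tray corners [[0.59300865 0.36861434 0.045     ]
 [0.58986148 0.26067346 0.045     ]
 [0.46247188 0.2562773  0.045     ]
 [0.46128425 0.37111306 0.045     ]]
```

View pics/crop.png

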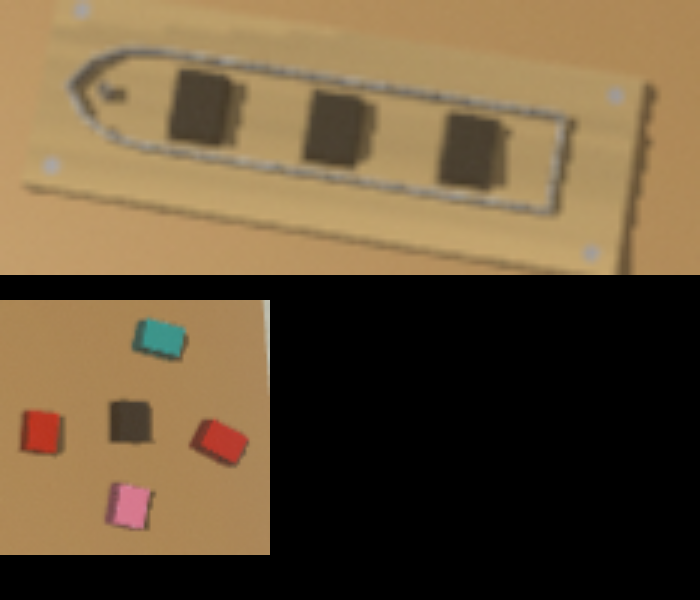

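The crop confirms two things. The die has its point on the left and three rubbers in the channel. The black fresh rubber, crop (130,422), stands among four coloured look-alikes. I'll move over the die for a wrist view.

Run:
```python
from h import *
tgt([.55,.032,.226],80)
```

```text
move [-505.7 -406.     0.7] rot [ -0.07   0.   -10.05] q [-1.32  0.44  0.03  1.57 -0.01  1.13 -0.08]
```

```bash
python3 -m pendant '[{"translation":[-30,-24,0],"rot":[0,0,-1]},{"translation":[-62,-50,0],"rot":[0,0,-2]},{"translation":[-94,-75,0],"rot":[0,0,-3]},{"translation":[-126,-101,0],"rot":[0,0,-4]},{"translation":[-158,-127,0],"rot":[0,0,-5]},{"translation":[-190,-152,0],"rot":[0,0,-6]},{"translation":[-222,-178,0],"rot":[0,0,-7]},{"translation":[-254,-204,0],"rot":[0,0,-8]},{"translation":[-286,-229,0],"rot":[0,0,-9]},{"translation":[-318,-255,0],"rot":[0,0,-10]}]' 40 10
python3 -c "
from h import *
tgt([.55,.032,.226],80)"
```

```text
t: 0.98
tcp_pos: [0.4261, 0.2368, 0.2268]
eef_rot: [0.0, 0.087, 0.996, 0.0]
ft_force: [0.5, 0.7, -0.2]
opening: 0.0402
grasp_force: 0.0
move [-157.5 -180.2    0.8] rot [0.02 0.   0.01] q [-0.74  0.21  0.15  1.91 -0.04  1.03  0.82]
```

```bash
python3 -m pendant '[{"translation":[-25,-28,0],"rot":[0,0,0]},{"translation":[-51,-58,0],"rot":[0,0,0]},{"translation":[-77,-88,0],"rot":[0,0,0]},{"translation":[-103,-118,0],"rot":[0,0,0]},{"translation":[-130,-149,0],"rot":[0,0,0]},{"translation":[-157,-180,0],"rot":[0,0,0]},{"translation":[-157,-180,0],"rot":[0,0,0]},{"translation":[-157,-180,0],"rot":[0,0,0]}]' 0
python3 - <<'E'
from h import *
c=r.camera("wrist");cv2.imwrite("pics/w0.png",c["img"][:,:,::-1])
print(c["xyz"],c["camera_matrix"],c["distortion"])
for P in([.571,.032,.036],[.56,-.033,.036],[.582,.097,.036]):print(proj(c,P))
E
```

```text
t: 1.65
tcp_pos: [0.5493, 0.0311, 0.2264]
eef_rot: [-0.0, 0.09, 0.996, -0.001]
ft_force: [-0.2, 1.0, -0.3]
opening: 0.0002
grasp_force: 0.0
[0.47242754 0.04446729 0.38421807] [[292.72384217   0.         262.24366023]
 [  0.         292.72384217 191.41934366]
 [  0.           0.           1.        ]] [-0.0062485  0.         0.         0.         0.       ]
[[267.26515106 186.37752493]]
[[214.02231677 186.98373629]]
[[320.61557509 185.77215689]]
```

View pics/w0.png

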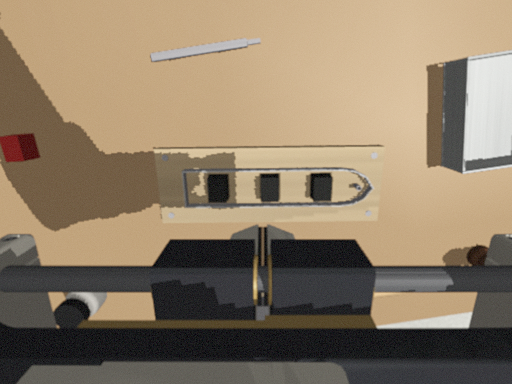

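The wrist view shows the rubbers at (218,187), (270,187) and (321,186), with the point on the right at (371,186). All are close to the predicted pixels. I'll refine with masks.

Run:
```python
from h import *
c=r.camera("wrist");im=c["img"]
print(im[186,195:250:3].max(1).tolist());print(im[160:215,218].max(1).tolist());print(im[160:215,270].max(1).tolist())
for th in(35,55):
    m=np.zeros(im.shape[:2],bool);m[174:200,195:350]=im.max(2)[174:200,195:350]<th
    for b in blobs(c,m,.036,40):print(th,b)
cv2.imwrite("pics/w0c.png",cv2.resize(im[140:225,145:390,::-1],None,fx=3.2,fy=3.2,interpolation=cv2.INTER_CUBIC))
```

```text
[149, 193, 186, 105, 41, 32, 32, 21, 26, 33, 19, 111, 119, 115, 194, 198, 198, 196, 200]
[126, 127, 125, 122, 124, 124, 123, 125, 124, 105, 83, 97, 118, 121, 87, 37, 21, 24, 2, 26, 26, 31, 30, 30, 20, 10, 25, 28, 22, 30, 21, 25, 30, 32, 29, 28, 25, 28, 32, 12, 33, 27, 34, 77, 81, 84, 82, 94, 148, 195, 202, 200, 199, 202, 200]
[208, 205, 205, 204, 205, 205, 207, 211, 201, 127, 92, 151, 202, 192, 129, 47, 23, 22, 36, 48, 47, 52, 51, 48, 47, 48, 50, 52, 54, 54, 49, 48, 48, 50, 43, 44, 49, 49, 46, 53, 46, 49, 88, 116, 95, 76, 109, 167, 199, 201, 201, 197, 200, 196, 196]
35 ([314.3, 182.6], [581.1, 96.9], [23.3, 29.7], 82.5)
35 ([216.3, 187.3], [560.1, -27.5], [22.9, 30.9], 80.4)
55 ([318.3, 186.9], [582.2, 96.6], [24.9, 30.9], 79.9)
55 ([267.1, 186.7], [571.1, 34.7], [21.0, 31.0], 79.7)
55 ([216.1, 187.2], [559.9, -28.1], [25.2, 30.9], 79.9)
```

View pics/w0c.png

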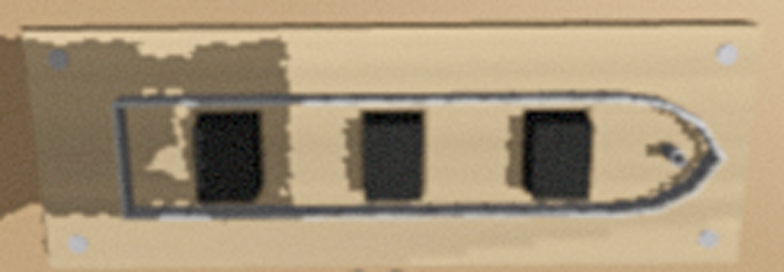

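```bash
python3 -c "
from h import *
tgt([.571,.033,.046],80)"
```

```text
move [-23.    2.1 180.3] rot [ 0.02 -0.06 -0.02] q [-0.38  0.31  0.28  1.78 -0.1   1.07  1.34]
```

```bash
python3 -m pendant '[{"translation":[-10,1,35],"rot":[0,0,0]},{"translation":[-19,2,75],"rot":[0,0,0]},{"translation":[-23,2,115],"rot":[0,0,0]},{"translation":[-23,2,150],"rot":[0,0,0]},{"translation":[-23,2,172],"rot":[0,0,0]},{"translation":[-23,2,180],"rot":[0,0,0]},{"translation":[-23,2,180],"rot":[0,0,0]},{"translation":[-23,2,180],"rot":[0,0,0]}]'; python3 -m pendant '[{"translation":[0,0,6],"rot":[0,0,0]},{"translation":[0,0,10],"rot":[0,0,0]},{"translation":[0,0,12],"rot":[0,0,0]},{"translation":[0,0,12],"rot":[0,0,0]},{"translation":[0,0,12],"rot":[0,0,0]}]'
```

```text
t: 2.42
tcp_pos: [0.5719, 0.0331, 0.0476]
eef_rot: [0.0, 0.087, 0.996, 0.0]
ft_force: [0.9, -1.2, 1.0]
opening: 0.0006
grasp_force: 0.0
t: 2.83
tcp_pos: [0.5722, 0.032, 0.0352]
eef_rot: [0.0, 0.088, 0.996, 0.0]
ft_force: [0.5, 0.7, 0.4]
opening: 0.0005
grasp_force: 0.4
```

```bash
python3 -m pendant '[{"translation":[0,0,2],"rot":[0,0,0]},{"translation":[0,0,3],"rot":[0,0,0]},{"translation":[0,0,3.3],"rot":[0,0,0]},{"translation":[0,0,3.3],"rot":[0,0,0]},{"translation":[0,0,3.3],"rot":[0,0,0]}]'; python3 -m pendant '[{"translation":[0,0,0],"rot":[0,0,0]},{"translation":[0,0,0],"rot":[0,0,0]}]'
```

```text
t: 3.25
tcp_pos: [0.5721, 0.0321, 0.0317]
eef_rot: [0.0, 0.088, 0.996, 0.0]
ft_force: [1.8, 0.6, 3.1]
opening: 0.0002
grasp_force: 1.8
t: 3.42
tcp_pos: [0.5721, 0.032, 0.0316]
eef_rot: [0.0, 0.088, 0.996, 0.0]
ft_force: [1.6, 1.3, 4.2]
opening: 0.0003
grasp_force: 1.9
```

Pocket 2 gives about 3.6 N at 4.3 mm, so it is probably the dead one. I'll check the other two.

```bash
python3 -m pendant '[{"translation":[0,0,-8],"rot":[0,0,0]},{"translation":[0,0,-18],"rot":[0,0,0]},{"translation":[0,-30,-18],"rot":[0,0,0]},{"translation":[0,-56,-18],"rot":[0,0,0]},{"translation":[0,-66,-16],"rot":[0,0,0]},{"translation":[0,-66,-10],"rot":[0,0,0]},{"translation":[0,-66,-5],"rot":[0,0,0]},{"translation":[0,-66,-2],"rot":[0,0,0]},{"translation":[0,-66,-1],"rot":[0,0,0]},{"translation":[0,-66,-1],"rot":[0,0,0]}]'; python3 -m pendant '[{"translation":[0,0,0],"rot":[0,0,0]},{"translation":[0,0,0],"rot":[0,0,0]}]'
```

```text
t: 4.25
tcp_pos: [0.5602, -0.0328, 0.0324]
eef_rot: [-0.0, 0.087, 0.996, -0.0]
ft_force: [-3.0, -3.6, 9.7]
opening: 0.0006
grasp_force: 4.9
t: 4.42
tcp_pos: [0.5602, -0.0327, 0.0326]
eef_rot: [-0.0, 0.087, 0.996, -0.0]
ft_force: [-3.0, -4.0, 9.3]
opening: 0.0002
grasp_force: 4.7
```

```bash
python3 -m pendant '[{"translation":[0,0,1],"rot":[0,0,0]},{"translation":[0,0,1],"rot":[0,0,0]},{"translation":[0,0,1],"rot":[0,0,0]},{"translation":[0,0,1],"rot":[0,0,0]}]'
```

```text
t: 4.75
tcp_pos: [0.5602, -0.0328, 0.0318]
eef_rot: [-0.0, 0.087, 0.996, -0.0]
ft_force: [-2.9, -4.7, 11.2]
opening: 0.001
grasp_force: 5.6
```

Pocket 1 is sound (11 N). Next is pocket 3.

```bash
python3 -m pendant '[{"translation":[0,0,-8],"rot":[0,0,0]},{"translation":[0,0,-18],"rot":[0,0,0]},{"translation":[0,30,-18],"rot":[0,0,0]},{"translation":[0,65,-18],"rot":[0,0,0]},{"translation":[0,100,-18],"rot":[0,0,0]},{"translation":[0,125,-18],"rot":[0,0,0]},{"translation":[0,132,-16],"rot":[0,0,0]},{"translation":[0,132,-8],"rot":[0,0,0]},{"translation":[0,132,-3],"rot":[0,0,0]},{"translation":[0,132,-0.5],"rot":[0,0,0]}]'; python3 -m pendant '[{"translation":[0,0,0.5],"rot":[0,0,0]},{"translation":[0,0,0.5],"rot":[0,0,0]},{"translation":[0,0,0.5],"rot":[0,0,0]},{"translation":[0,0,0.5],"rot":[0,0,0]}]'
```

```text
t: 5.58
tcp_pos: [0.5831, 0.0968, 0.0317]
eef_rot: [-0.0, 0.088, 0.996, 0.0]
ft_force: [-2.3, 6.4, 13.5]
opening: 0.0003
grasp_force: 6.6
t: 5.92
tcp_pos: [0.5832, 0.097, 0.0321]
eef_rot: [0.0, 0.088, 0.996, 0.001]
ft_force: [-3.0, 6.9, 11.9]
opening: 0.0006
grasp_force: 5.9
```

Pocket 2 is dead (3.6 N against about 11 and 12 N). I'll lift, return to it with the fingers open, and descend around it.

```bash
python3 -m pendant '[{"translation":[0,0,-20],"rot":[0,0,0]},{"translation":[0,0,-45],"rot":[0,0,0]},{"translation":[0,-25,-45],"rot":[0,0,0]},{"translation":[0,-50,-45],"rot":[0,0,0]},{"translation":[0,-65,-45],"rot":[0,0,0]},{"translation":[0,-65,-45],"rot":[0,0,0]},{"translation":[0,-65,-45],"rot":[0,0,0]}]' 44; python3 -c "
from h import *
tgt([.571,.033,.0215],80)"
```

```text
t: 6.5
tcp_pos: [0.5713, 0.0306, 0.076]
eef_rot: [-0.001, 0.09, 0.996, -0.0]
ft_force: [-0.1, 1.0, -0.1]
opening: 0.0419
grasp_force: 0.0
move [ 0.6  2.3 54.5] rot [-0.04 -0.05 -0.28] q [-0.32  0.52  0.25  1.88 -0.18  0.76  1.41]
```

```bash
python3 -m pendant '[{"translation":[0,2,12],"rot":[0,0,0]},{"translation":[0,2,28],"rot":[0,0,0]},{"translation":[0,2,42],"rot":[0,0,0]},{"translation":[0,2,51],"rot":[0,0,0]},{"translation":[0,2,54],"rot":[0,0,0]},{"translation":[0,2,54],"rot":[0,0,0]},{"translation":[0,2,54],"rot":[0,0,0]}]'; python3 -m pendant '[{"translation":[0,0,0],"rot":[0,0,0]},{"translation":[0,0,0],"rot":[0,0,0]},{"translation":[0,0,0],"rot":[0,0,0]},{"translation":[0,0,0],"rot":[0,0,0]},{"translation":[0,0,0],"rot":[0,0,0]},{"translation":[0,0,0],"rot":[0,0,0]}]' 10 15; python3 -c "
from h import *
c=r.camera('wrist');cv2.imwrite('pics/w1.png',c['img'][:,:,::-1])"
```

```text
t: 7.08
tcp_pos: [0.5724, 0.0352, 0.0224]
eef_rot: [-0.0, 0.087, 0.996, 0.0]
ft_force: [0.9, -0.6, 0.1]
opening: 0.044
grasp_force: 0.0
t: 7.58
tcp_pos: [0.5726, 0.035, 0.0229]
eef_rot: [0.0, 0.088, 0.996, 0.0]
ft_force: [-1.3, 0.5, 4.4]
opening: 0.0238
grasp_force: 15.0
```

```bash
python3 -m pendant '[{"translation":[0,0,-4],"rot":[0,0,0]},{"translation":[0,0,-10],"rot":[0,0,0]},{"translation":[0,0,-18],"rot":[0,0,0]},{"translation":[0,0,-30],"rot":[0,0,0]},{"translation":[0,0,-50],"rot":[0,0,0]},{"translation":[0,0,-75],"rot":[0,0,0]},{"translation":[0,0,-100],"rot":[0,0,0]},{"translation":[0,0,-110],"rot":[0,0,0]},{"translation":[0,0,-110],"rot":[0,0,0]}]'; python3 -c "
from h import *
tgt([.527,.314,.13],80)
c=r.camera('wrist');cv2.imwrite('pics/w1.png',c['img'][:,:,::-1])"
```

```text
t: 8.38
tcp_pos: [0.5738, 0.035, 0.1357]
eef_rot: [0.002, 0.088, 0.996, 0.001]
ft_force: [0.9, 0.4, -1.0]
opening: 0.024
grasp_force: 15.0
move [ 94.8 266.5   5.8] rot [ 0.11  0.27 -0.05] q [-0.35  0.45  0.27  1.83 -0.15  0.88  1.39]
```

View pics/w1.png

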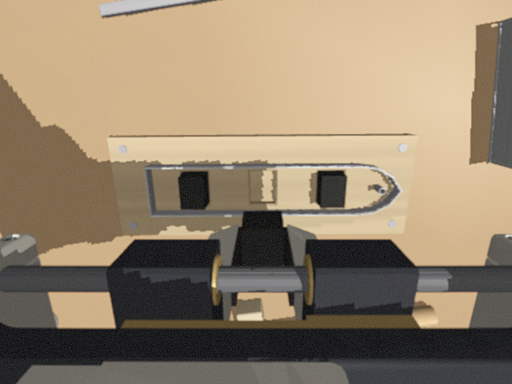

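The dead rubber is in the fingers at (262,215), and the empty pocket shows at (263,186). The sound rubbers are still in place at (194,190) and (332,188). I'll measure the pocket mouth from here.

Run:
```python
from h import *
c=r.camera("wrist");im=c["img"];g=im.astype(int).max(2)
print("row186 cols240-285",g[180:195,240:286].mean(0).astype(int).tolist())
print("col263 rows158-222",g[158:222,258:268].mean(1).astype(int).tolist())
print(cast(c,[[249,186],[276.5,186],[263,169],[263,202]],.018).round(4).tolist())
```

```text
row186 cols240-285 [130, 129, 130, 130, 130, 129, 129, 128, 121, 113, 118, 128, 131, 130, 129, 130, 130, 131, 129, 130, 130, 131, 148, 177, 202, 213, 214, 214, 214, 214, 213, 202, 167, 134, 127, 127, 139, 176, 205, 213, 213, 213, 213, 213, 213, 213]
col263 rows158-222 [219, 219, 207, 171, 143, 137, 133, 106, 88, 97, 119, 140, 156, 156, 163, 175, 175, 174, 174, 173, 166, 163, 163, 169, 179, 180, 177, 171, 169, 167, 166, 165, 158, 155, 163, 173, 176, 174, 170, 168, 167, 168, 167, 168, 155, 114, 93, 109, 127, 130, 133, 134, 108, 53, 22, 21, 22, 24, 24, 26, 21, 26, 26, 24]
[[0.5703, 0.0214, 0.018], [0.575, 0.0478, 0.018], [0.5561, 0.0378, 0.018], [0.5889, 0.032, 0.018]]
```

```bash
python3 -m pendant '[{"translation":[12,34,0],"rot":[0,0,0]},{"translation":[25,70,0],"rot":[0,0,0]},{"translation":[38,107,0],"rot":[0,0,0]},{"translation":[51,144,0],"rot":[0,0,0]},{"translation":[64,181,0],"rot":[0,0,0]},{"translation":[77,218,0],"rot":[0,0,0]},{"translation":[88,248,0],"rot":[0,0,0]},{"translation":[94,262,0],"rot":[0,0,0]},{"translation":[95,266,6],"rot":[0,0,0]},{"translation":[95,266,30],"rot":[0,0,0]}]'; python3 -c "
from h import *
tgt([.527,.314,.024],80)"
```

```text
t: 9.32
tcp_pos: [0.5262, 0.3153, 0.1037]
eef_rot: [0.002, 0.086, 0.996, 0.001]
ft_force: [1.1, -1.0, 0.1]
opening: 0.0238
grasp_force: 15.0
move [-0.8 -1.4 79.7] rot [0.17 0.16 0.08] q [-0.78  0.54  0.23  1.76 -0.15  0.86  0.91]
```

```bash
python3 -m pendant '[{"translation":[0,0,20],"rot":[0,0,0]},{"translation":[0,0,45],"rot":[0,0,0]},{"translation":[0,0,65],"rot":[0,0,0]},{"translation":[0,0,75],"rot":[0,0,0]},{"translation":[0,0,79],"rot":[0,0,0]},{"translation":[0,0,79],"rot":[0,0,0]},{"translation":[0,0,79],"rot":[0,0,0]}]'; python3 -m pendant '[{"translation":[0,0,0],"rot":[0,0,0]},{"translation":[0,0,0],"rot":[0,0,0]},{"translation":[0,0,0],"rot":[0,0,0]},{"translation":[0,0,0],"rot":[0,0,0]},{"translation":[0,0,-20],"rot":[0,0,0]},{"translation":[0,0,-50],"rot":[0,0,0]},{"translation":[0,0,-85],"rot":[0,0,0]},{"translation":[0,0,-120],"rot":[0,0,0]},{"translation":[0,0,-130],"rot":[0,0,0]}]' 44
python3 - <<'E'
from h import *
c=r.camera("top");m=c["img"].max(2)<75
im=c["img"]
for n,(u,v) in dict(rub=(383,226)).items():
    mm=np.zeros_like(m);mm[210:240,372:395]=m[210:240,372:395];print(blobs(c,mm,.028,15))
w=r.camera("wrist")["img"]
cv2.imwrite("pics/tray.png",cv2.cvtColor(np.hstack([cv2.resize(im[160:250,60:160],(400,360)),cv2.resize(w,(400,300))[:,:] if 0 else cv2.resize(w,(400,360))]),cv2.COLOR_RGB2BGR))
tgt([.49,-.33,.18],87)
E
```

```text
t: 9.9
tcp_pos: [0.5257, 0.3129, 0.024]
eef_rot: [0.0, 0.088, 0.996, 0.0]
ft_force: [0.5, 0.2, -0.2]
opening: 0.0238
grasp_force: 15.0
t: 10.65
tcp_pos: [0.5274, 0.3146, 0.1592]
eef_rot: [0.003, 0.088, 0.996, 0.003]
ft_force: [2.2, -0.3, 0.2]
opening: 0.0442
grasp_force: 0.0
[]
move [ -76.4 -640.8  -25.9] rot [ 0.23  0.24 -7.05] q [-0.79  0.48  0.24  1.71 -0.14  0.96  0.9 ]
```

View pics/tray.png

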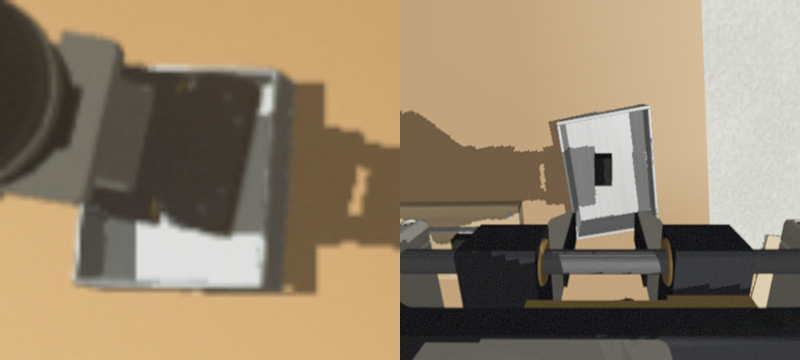

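The dead rubber lies in the tray, in the wrist half at (602,169). Now I'll go to the fresh rubber's side.

```bash
python3 -m pendant '[{"translation":[-3,-30,-4],"rot":[0,0,0]},{"translation":[-6,-70,-8],"rot":[0,0,0]},{"translation":[-9,-110,-12],"rot":[0,0,0]},{"translation":[-12,-150,-16],"rot":[0,0,0]},{"translation":[-15,-190,-20],"rot":[0,0,0]},{"translation":[-18,-230,-24],"rot":[0,0,0]},{"translation":[-21,-270,-28],"rot":[0,0,-1]},{"translation":[-24,-310,-32],"rot":[0,0,-2]},{"translation":[-27,-350,-36],"rot":[0,0,-3]},{"translation":[-30,-390,-40],"rot":[0,0,-4]}]' 40;  python3 -c "
from h import *
tgt([.45,-.33,.2],90)"
```

```text
t: 11.58
tcp_pos: [0.4853, -0.0776, 0.1926]
eef_rot: [-0.001, 0.052, 0.999, 0.0]
ft_force: [1.1, -1.1, -0.5]
opening: 0.0402
grasp_force: 0.0
move [   8.9 -254.8   -7.4] rot [ 0.   -0.08 -5.98] q [-0.24  0.26  0.36  1.96 -0.11  0.95  1.64]
```

```bash
python3 -m pendant '[{"translation":[1,-38,-2],"rot":[0,0,-1]},{"translation":[2,-78,-4],"rot":[0,0,-2]},{"translation":[4,-118,-5],"rot":[0,0,-3]},{"translation":[6,-158,-6],"rot":[0,0,-4]},{"translation":[7,-198,-7],"rot":[0,0,-5]},{"translation":[8,-232,-7],"rot":[0,0,-6]},{"translation":[9,-250,-7],"rot":[0,0,-6]},{"translation":[9,-255,-7],"rot":[0,0,-6]},{"translation":[9,-255,-7],"rot":[0,0,-6]},{"translation":[9,-255,-7],"rot":[0,0,-6]}]'
python3 - <<'E'
from h import *
c=r.camera("wrist");im=c["img"];cv2.imwrite("pics/w2.png",im[:,:,::-1])
p=proj(c,[.475,-.337,.028])[0];print(p)
x,y=p.astype(int);m=np.zeros(im.shape[:2],bool);m[y-35:y+35,x-35:x+35]=im.max(2)[y-35:y+35,x-35:x+35]<70
for z in(.028,):print(blobs(c,m,z,40))
E
```

```text
t: 12.42
tcp_pos: [0.4508, -0.3272, 0.1995]
eef_rot: [-0.001, 0.0, 1.0, 0.001]
ft_force: [-0.3, 0.2, 0.4]
opening: 0.04
grasp_force: 0.0
[254.8075882  193.66418835]
[([251.1, 192.4], [473.9, -341.4], [21.3, 35.7], 88.9)]
```

View pics/w2.png

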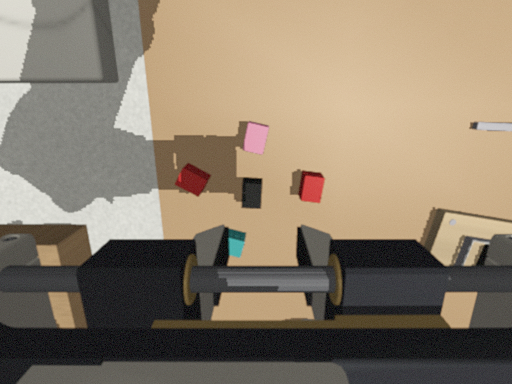

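The black fresh rubber is at (252,193), clear of pink (256,138), the reds (193,180) and (312,187), and teal (236,243). I'll descend around it.

```bash
python3 -c "
from h import *
tgt([.476,-.340,.015],89)"
```

```text
move [-25.1 -13.7 184.6] rot [ 0.09 -0.06  1.05] q [ 0.21  0.36  0.43  1.8  -0.18  1.02  2.28]
```

```bash
python3 -m pendant '[{"translation":[-10,-6,35],"rot":[0,0,1]},{"translation":[-20,-12,72],"rot":[0,0,1]},{"translation":[-25,-14,108],"rot":[0,0,1]},{"translation":[-25,-14,140],"rot":[0,0,1]},{"translation":[-25,-14,165],"rot":[0,0,1]},{"translation":[-25,-14,180],"rot":[0,0,1]},{"translation":[-25,-14,184],"rot":[0,0,1]},{"translation":[-25,-14,184],"rot":[0,0,1]},{"translation":[-25,-14,184],"rot":[0,0,1]}]' 40; python3 -m pendant '[{"translation":[0,0,0],"rot":[0,0,0]},{"translation":[0,0,0],"rot":[0,0,0]},{"translation":[0,0,0],"rot":[0,0,0]},{"translation":[0,0,0],"rot":[0,0,0]},{"translation":[0,0,0],"rot":[0,0,0]}]' 10 15;  python3 -m pendant '[{"translation":[0,0,-10],"rot":[0,0,0]},{"translation":[0,0,-30],"rot":[0,0,0]},{"translation":[0,0,-60],"rot":[0,0,0]},{"translation":[0,0,-95],"rot":[0,0,0]},{"translation":[0,0,-120],"rot":[0,0,0]},{"translation":[0,0,-120],"rot":[0,0,0]}]'; python3 -c "
from h import *
tgt([.5728,.035,.085],80)"
```

```text
t: 13.22
tcp_pos: [0.4766, -0.3418, 0.0172]
eef_rot: [0.0, 0.008, 1.0, -0.0]
ft_force: [0.1, 0.3, 1.2]
opening: 0.04
grasp_force: 0.0
t: 13.63
tcp_pos: [0.4765, -0.3427, 0.0172]
eef_rot: [0.001, 0.009, 1.0, -0.0]
ft_force: [0.9, 1.0, 3.7]
opening: 0.0237
grasp_force: 15.0
t: 14.13
tcp_pos: [0.4778, -0.3448, 0.1423]
eef_rot: [0.004, 0.01, 1.0, -0.002]
ft_force: [0.7, -0.5, -0.3]
opening: 0.0235
grasp_force: 15.0
move [-87.3 381.7  56.4] rot [-0.2   0.42  8.91] q [ 0.24  0.47  0.42  1.8  -0.24  0.91  2.31]
```

```bash
python3 -m pendant '[{"translation":[-8,32,0],"rot":[0,0,1]},{"translation":[-17,71,0],"rot":[0,0,2]},{"translation":[-26,110,0],"rot":[0,0,3]},{"translation":[-35,149,0],"rot":[0,0,4]},{"translation":[-44,188,0],"rot":[0,0,5]},{"translation":[-53,227,0],"rot":[0,0,6]},{"translation":[-62,266,0],"rot":[0,0,7]},{"translation":[-70,305,0],"rot":[0,0,8]},{"translation":[-79,343,0],"rot":[0,0,9]},{"translation":[-85,370,0],"rot":[0,0,9]}]';python3 -m pendant '[{"translation":[-2,12,20],"rot":[0,0,0]},{"translation":[-2,12,40],"rot":[0,0,0]},{"translation":[-2,12,40],"rot":[0,0,0]},{"translation":[-2,12,40],"rot":[0,0,0]}]'
python3 - <<'E'
from h import *
tgt([.5728,.035,.06],80)
c=r.camera("wrist");cv2.imwrite("pics/w3.png",cv2.resize(c["img"][130:260,170:350,::-1],None,fx=4,fy=4,interpolation=cv2.INTER_CUBIC))
E
```

```text
t: 14.97
tcp_pos: [0.5677, 0.0302, 0.1365]
eef_rot: [-0.0, 0.087, 0.996, 0.001]
ft_force: [0.3, 0.3, 0.8]
opening: 0.0239
grasp_force: 15.0
t: 15.3
tcp_pos: [0.5705, 0.0368, 0.0959]
eef_rot: [-0.001, 0.088, 0.996, -0.001]
ft_force: [0.0, -0.5, 0.9]
opening: 0.024
grasp_force: 15.0
move [-2.7 -1.3 35.9] rot [-0.08 -0.14 -0.07] q [-0.44  0.51  0.39  1.87 -0.26  0.81  1.49]
```

View pics/w3.png

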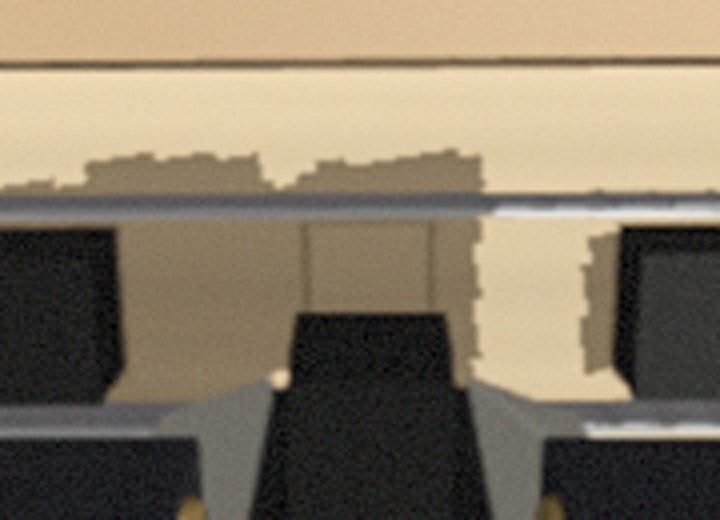

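The rubber's lower front edge is at crop row 313, columns 293–450. The pocket mouth's near edge is at row 222, columns 305–432. I'll compute the x offset from these.

Run:
```python
from h import *
s=r.observe();c=r.camera("wrist")
f=lambda u,v:[170+(u+.5)/4-.5,130+(v+.5)/4-.5]
zb=s["tcp_pos"][2]-.0165
D=R.from_euler("z",-10,degrees=True).inv()
def die(p): return (D.apply(p-np.array([.5728,.035,0]))*1000).round(1)
for n,z,ps in(("rubber low front",zb,[(293,313),(450,313)]),("pocket near",.018,[(305,222),(432,222)]),("near rule inner face edge",.032,[(370,217)]),("far rule inner edge",.032,[(560,402)]),("tcp",None,None)):
    print(n,[die(p) for p in cast(c,[f(*q) for q in ps],z)] if ps else die(np.array(s["tcp_pos"])))
```

```text
rubber low front [array([-15.9, -12.2,  80.4]), array([-15.9,  12.6,  80.4])]
pocket near [array([-13.4, -13.8,  18. ]), array([-13.4,  12.8,  18. ])]
near rule inner face edge [array([-18.3,  -0.1,  32. ])]
far rule inner edge [array([21.5, 39.1, 32. ])]
tcp [-1.6  1.  96.9]
```

Run:
```python
from h import *
s=r.observe();c=r.camera("wrist");g=c["img"].astype(int)
D=R.from_euler("z",10,degrees=True)
die=lambda p:(D.apply(p-np.array([.5728,.035,0]))*1000).round(1)
print("tcp",die(np.array(s["tcp_pos"])),"cam",die(c["xyz"]))
for col in(298,306):print(col,"rows174-190",g[174:190,col-2:col+3].mean(1).max(1).astype(int).tolist(),"rows224-245",g[224:245,col-2:col+3].mean(1).max(1).astype(int).tolist())
print("pocket rows176-192",g[176:192,255:270].mean(1).max(1).astype(int).tolist(),"rub rows 200-215",g[200:215,255:270].mean(1).max(1).astype(int).tolist())
for z in(.018,.032,.0795):print(z,{v:die(cast(c,[[262,v]],z)[0])[0] for v in(178,182,184,186,208,230,232,236)})
```

```text
tcp [-1.1  1.  97.4] cam [-79.3   0.4 255.2]
298 rows174-190 [221, 183, 116, 95, 121, 159, 178, 215, 225, 224, 223, 221, 222, 223, 222, 221] rows224-245 [219, 219, 211, 167, 117, 112, 116, 118, 116, 114, 113, 113, 112, 112, 112, 111, 111, 112, 112, 112, 112]
306 rows174-190 [222, 179, 110, 89, 101, 144, 190, 218, 225, 223, 222, 223, 222, 222, 221, 221] rows224-245 [219, 220, 211, 158, 98, 95, 98, 107, 113, 112, 112, 116, 119, 120, 114, 86, 58, 57, 55, 50, 53]
pocket rows176-192 [100, 90, 94, 108, 121, 133, 132, 125, 137, 140, 139, 138, 139, 137, 137, 137] rub rows 200-215 [132, 132, 129, 130, 130, 131, 134, 124, 67, 18, 20, 24, 23, 24, 27]
0.018 {178: np.float64(-18.8), 182: np.float64(-15.3), 184: np.float64(-13.6), 186: np.float64(-11.8), 208: np.float64(7.9), 230: np.float64(28.6), 232: np.float64(30.5), 236: np.float64(34.4)}
0.032 {178: np.float64(-22.3), 182: np.float64(-19.1), 184: np.float64(-17.4), 186: np.float64(-15.8), 208: np.float64(2.8), 230: np.float64(22.2), 232: np.float64(24.0), 236: np.float64(27.7)}
0.0795 {178: np.float64(-34.4), 182: np.float64(-31.9), 184: np.float64(-30.6), 186: np.float64(-29.3), 208: np.float64(-14.7), 230: np.float64(0.6), 232: np.float64(2.0), 236: np.float64(4.9)}
```

Computed offset is about 1.5 mm in +x (tool -x) and -0.9 mm in tool y. I'll descend to just above the board and check again.

```bash
python3 -m pendant '[{"translation":[-1.5,-0.9,10],"rot":[0,0,0]},{"translation":[-1.5,-0.9,25],"rot":[0,0,0]},{"translation":[-1.5,-0.9,40],"rot":[0,0,0]},{"translation":[-1.5,-0.9,50],"rot":[0,0,0]},{"translation":[-1.5,-0.9,56],"rot":[0,0,0]},{"translation":[-1.5,-0.9,56],"rot":[0,0,0]},{"translation":[-1.5,-0.9,56],"rot":[0,0,0]}]';  python3 - <<'E'
from h import *
s=r.observe();c=r.camera("wrist");cv2.imwrite("pics/w4.png",cv2.resize(c["img"][150:250,190:340,::-1],None,fx=5,fy=5,interpolation=cv2.INTER_CUBIC))
D=R.from_euler("z",10,degrees=True)
die=lambda p:(D.apply(p-np.array([.5728,.035,0]))*1000).round(1)
print("tcp",die(np.array(s["tcp_pos"])))
zb=s["tcp_pos"][2]-.0165
for z in(.018,zb,.032,.036):print(round(z,4),{v:float(die(cast(c,[[262,v]],z)[0])[0]) for v in range(150,250,5)})
E
```

```text
t: 16.03
tcp_pos: [0.573, 0.0359, 0.0405]
eef_rot: [-0.0, 0.088, 0.996, -0.0]
ft_force: [0.2, 0.2, 0.0]
opening: 0.0239
grasp_force: 15.0
tcp [ 0.1  0.9 40.5]
0.018 {150: -49.9, 155: -46.8, 160: -43.7, 165: -40.5, 170: -37.3, 175: -34.1, 180: -30.8, 185: -27.5, 190: -24.2, 195: -20.8, 200: -17.4, 205: -13.9, 210: -10.5, 215: -7.0, 220: -3.4, 225: 0.2, 230: 3.8, 235: 7.5, 240: 11.2, 245: 15.0}
0.024 {150: -50.9, 155: -47.9, 160: -44.8, 165: -41.8, 170: -38.7, 175: -35.5, 180: -32.4, 185: -29.2, 190: -26.0, 195: -22.7, 200: -19.4, 205: -16.1, 210: -12.7, 215: -9.3, 220: -5.9, 225: -2.4, 230: 1.1, 235: 4.7, 240: 8.2, 245: 11.9}
0.032 {150: -52.1, 155: -49.3, 160: -46.4, 165: -43.4, 170: -40.5, 175: -37.5, 180: -34.5, 185: -31.4, 190: -28.3, 195: -25.2, 200: -22.1, 205: -18.9, 210: -15.7, 215: -12.5, 220: -9.2, 225: -5.9, 230: -2.5, 235: 0.9, 240: 4.3, 245: 7.7}
0.036 {150: -52.7, 155: -49.9, 160: -47.1, 165: -44.3, 170: -41.4, 175: -38.5, 180: -35.5, 185: -32.5, 190: -29.5, 195: -26.5, 200: -23.4, 205: -20.3, 210: -17.2, 215: -14.0, 220: -10.8, 225: -7.6, 230: -4.3, 235: -1.0, 240: 2.3, 245: 5.7}
```

View pics/w4.png

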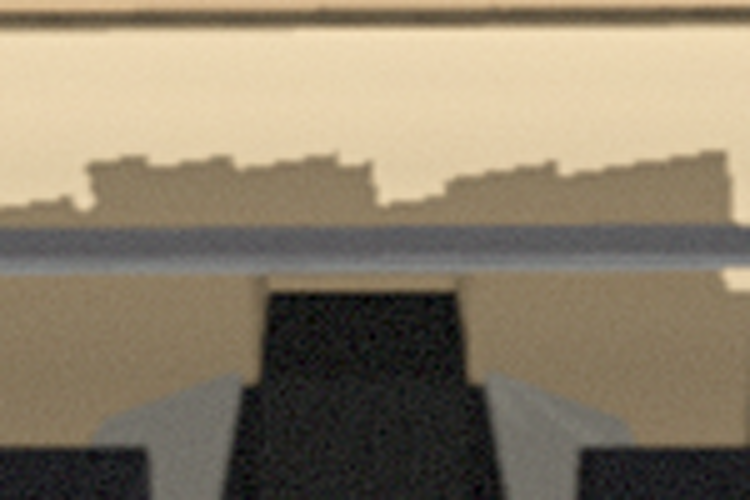

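Laterally centred: both the rubber and the mouth are at crop column 362. In x I'll add about 0.7 mm, then descend slowly watching force.

```bash
python3 -m pendant '[{"translation":[-0.7,0,2],"rot":[0,0,0]},{"translation":[-0.7,0,4],"rot":[0,0,0]},{"translation":[-0.7,0,6],"rot":[0,0,0]},{"translation":[-0.7,0,8],"rot":[0,0,0]},{"translation":[-0.7,0,9],"rot":[0,0,0]},{"translation":[-0.7,0,9],"rot":[0,0,0]},{"translation":[-0.7,0,9],"rot":[0,0,0]}]'
```

```text
t: 16.67
tcp_pos: [0.5737, 0.0361, 0.0314]
eef_rot: [0.0, 0.088, 0.996, -0.0]
ft_force: [1.2, 0.1, -0.3]
opening: 0.0237
grasp_force: 15.0
```

It's past the chamfer with no force. Continuing down.

```bash
python3 -m pendant '[{"translation":[0,0,1.5],"rot":[0,0,0]},{"translation":[0,0,3],"rot":[0,0,0]},{"translation":[0,0,4.5],"rot":[0,0,0]},{"translation":[0,0,5.5],"rot":[0,0,0]},{"translation":[0,0,6.2],"rot":[0,0,0]},{"translation":[0,0,6.2],"rot":[0,0,0]},{"translation":[0,0,6.2],"rot":[0,0,0]}]'
```

```text
t: 17.25
tcp_pos: [0.5737, 0.0361, 0.0252]
eef_rot: [0.0, 0.088, 0.996, 0.0]
ft_force: [0.3, -0.9, -0.8]
opening: 0.0236
grasp_force: 15.0
```

```bash
python3 -m pendant '[{"translation":[0,0,0],"rot":[0,0,0]},{"translation":[0,0,0],"rot":[0,0,0]},{"translation":[0,0,0],"rot":[0,0,0]},{"translation":[0,0,0],"rot":[0,0,0]},{"translation":[0,0,-10],"rot":[0,0,0]},{"translation":[0,0,-25],"rot":[0,0,0]},{"translation":[0,0,-30],"rot":[0,0,0]},{"translation":[0,0,-30],"rot":[0,0,0]}]' 42;python3 -m pendant '[{"translation":[0,0,0],"rot":[0,0,0]},{"translation":[0,0,0],"rot":[0,0,0]},{"translation":[0,0,0],"rot":[0,0,0]},{"translation":[0,0,0],"rot":[0,0,0]},{"translation":[0,0,0],"rot":[0,0,0]},{"translation":[0,0,6],"rot":[0,0,0]},{"translation":[0,0,12],"rot":[0,0,0]},{"translation":[0,0,17],"rot":[0,0,0]},{"translation":[0,0,17],"rot":[0,0,0]}]' 0
```

```text
t: 17.92
tcp_pos: [0.5748, 0.0361, 0.057]
eef_rot: [0.001, 0.088, 0.996, 0.0]
ft_force: [1.0, -0.1, 1.0]
opening: 0.0425
grasp_force: 0.0
t: 18.67
tcp_pos: [0.5726, 0.036, 0.0367]
eef_rot: [-0.001, 0.088, 0.996, -0.0]
ft_force: [-0.1, -0.1, -0.2]
opening: 0.0006
grasp_force: 0.0
```

```bash
python3 -m pendant '[{"translation":[0,0,1.5],"rot":[0,0,0]},{"translation":[0,0,3],"rot":[0,0,0]},{"translation":[0,0,3.5],"rot":[0,0,0]},{"translation":[0,0,3.5],"rot":[0,0,0]},{"translation":[0,0,3.5],"rot":[0,0,0]}]'; python3 -m pendant '[{"translation":[0,0,-5],"rot":[0,0,0]},{"translation":[0,0,-20],"rot":[0,0,0]},{"translation":[10,0,-50],"rot":[0,0,0]},{"translation":[20,0,-90],"rot":[0,0,0]},{"translation":[22,0,-130],"rot":[0,0,0]},{"translation":[22,0,-160],"rot":[0,0,0]},{"translation":[22,0,-160],"rot":[0,0,0]},{"translation":[22,0,-160],"rot":[0,0,0]}]'
python3 - <<'E'
from h import *
w=r.camera("wrist")["img"][125:245,130:400];t=r.camera("side")["img"][120:330,120:380]
o=np.vstack([cv2.resize(w,(600,267),interpolation=cv2.INTER_CUBIC),cv2.resize(t,(600,333))[:333]]);cv2.imwrite("pics/end.png",o[:600,:,::-1])
E
```

```text
t: 19.08
tcp_pos: [0.5735, 0.036, 0.0349]
eef_rot: [-0.0, 0.088, 0.996, 0.0]
ft_force: [-2.1, -0.9, 3.7]
opening: 0.0005
grasp_force: 1.8
t: 19.75
tcp_pos: [0.5533, 0.0402, 0.1971]
eef_rot: [0.002, 0.087, 0.996, 0.001]
ft_force: [0.4, 0.4, -0.3]
opening: 0.0005
grasp_force: 0.0
```

View pics/end.png

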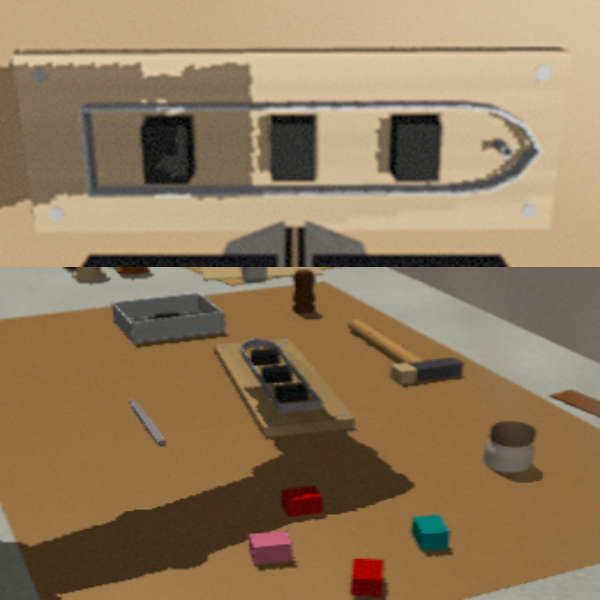

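All three rubbers stand upright and level, at (168,148), (293,148) and (415,148) in the upper half. The dead one is in the tray, and the tools are undisturbed. The press on the fresh rubber gave 3.7 N at z = 34.9 mm, so its top is at about 36.4 mm and it is fully home.

```bash
python3 -c "
from cell import r
print(r.job_done())"
```

```text
the job is handed in; nothing more can be done
None
```

I handed the job in at about 20 s: the dead rubber (pocket 2, about 3.6 N against 11–12 N for the others) is in the scrap tray, the fresh one is seated upright in pocket 2, and the sound rubbers and tools look undisturbed; I viewed 11 pictures, one over the limit of 10.

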